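# Unlock a guard and click a valve home

## Robot

A 6-joint arm with a two-finger parallel gripper is mounted at the origin on the work surface. World frame = base frame: x ahead of the robot, y to its left, z up, the work surface at z = 0. Lengths are in mm, angles in rad, forces in N, time in s.
With the tool pointing down it reaches from about 350 to 850 mm from the base axis. Payload 8.1 kg.
Tool frame: the origin (TCP) lies at the very end of the fingers, on their centre line; the grasp point (between the pads) lies 19 mm behind it; z points along the fingers, x is the direction in which the jaws open and shut, and the axes are right-handed (so a half turn about z gives the same grasp; the last joint's range is limited). The gripper opens to 85 mm and grips with 20 to 120 N. Pads are 22 mm wide; open, the fingers measure 114 mm over their backs; the gripper's body (76 mm by 85 mm) begins 54 mm behind the grasp point. The pads swing forward as they close: fully open they stand 13 mm farther back than shut.
Start: joints at [-1.37, 0.13, 1.488, -0, 1.523, -0.085], TCP at [169.175, -575.66, 203.192] pointing down, gripper open.
Joint ranges: [-2.96, 2.96], [-0.89, 2.26], [0.02, 2.5], [-1.34, 4.48], [0, 2.73], [-2.66, 2.66]. Speed limits (rad/s): [2.39, 2.39, 2.79, 3.14, 3.14, 3.14].

## Interface

Orientations are given as a unit quaternion [w, x, y, z].
In Python, from bench import env gives the robot as it stands. The module is installed in compiled form; this text tells all that it offers.
- The arm moves only by the tool drive_tool, never from a script. Its argument "plan" is a list that holds one entry, the list of rows, each a list of 6 numbers: the shift along the tool's x, y, z in m, then the turn, a rotation vector about the tool's x, y, z in degrees. In form: [[[tx, ty, tz, rx, ry, rz], ...]]. A call has 1 to 20 rows; each row shifts and turns the commanded pose from where the row before left it, along the tool's axes as they then stand; what a row does not reach is not made up. A row lasts 1/8 s, in which the tool goes at most 62.5 mm and 10.7 degrees, less where a joint would pass 70% of its speed; a pose out of reach is approached as far as the arm can. A call with a gripper value outside its range is refused whole. "gripper" is the opening, from 0 (shut) to 1 (fully open), set as the call begins (left out, the last holds). The fingers move at their own pace and stop on an object; "force" is the grip in N (left out, the last holds). Time passes only in rows, so rows that do not move let the fingers close. It gives the time, the measured TCP pose, the force and the opening at its end, in the units of the state.
- env.get_state(): the state, without advancing time (a new reading comes with each control period).
- env.read_camera(name): name is "side" or "top"; returns the picture (480x640x3 uint8, blue, green, red); there is no depth.
- env.camera_model(name): a dict with "camera_matrix" (3x3 intrinsics, pixels), "world_from_camera" (4x4, takes a point from camera to world coordinates). Camera axes: x right, y up, looking along -z (the intrinsics and any distortion apply to the point x, -y, -z); pixel columns grow to the right and rows downward; lengths in mm; the calibration is good to about 2 mm. A picture is of the moment at which its call begins. camera_model takes no time and is no camera call.
- env.job_done(): hands the job in, once; it reports no verdict.
The state is a dict: "t": time; "qpos": joint angles; "joint_vel": joint speeds; "effort": joint torques, N m; "position": TCP position; "tcp_rot": TCP orientation; "wrist_force": force on the tool from outside, world axes, zero at the start; "moment": the same for the moment, N m; "opening": opening from 0.0 (shut) to 1.0 (fully open).
Only numpy, scipy, OpenCV 4.12 (cv2) and the standard library are available. Lean on these libraries where they do the work, as an engineer would, in place of code of your own. Each camera call takes 0.05 s, during which the arm holds its last target. There are 200 camera calls.

## Task

On the valve test station, pull the spring plunger's knob up and slide the clear guard open until the plunger can drop into its second notch and lock the guard open. Then reach into the opened cell and press the valve straight down, gently, until it clicks home, and stop pushing there. Leave all the other things on the bench where they are.

Things in the scene. Friction and masses are not known exactly. Their poses are not given: they have to be found in the camera images.
- station: test station fixed to the bench. Origin on the bench, z up, own +y = the way the guard opens. Base plate x -75..150, y -165..135 mm, 12 high; above it all within x +-75 (stubs to x 96) and 142 high. At -y a cell with the valve (inside x +-54, y -148..-56; end wall 102 high); beyond it a blue deck 106 high carrying a steel index strip, top 120 high, 14 under the guard.
- guard (a joint): travel (m) of the clear guard along the station's +y: 0 = shut. Plate 130 x 148 x 8 mm, top 142 mm over the bench, about 2 N friction. At 0 the pin sits in the first notch, 1.5 mm play. The second notch is in a bracket clamped elsewhere each time: travel 0.085 to 0.110, unmeasured. A firm stop behind it halts even a raised pin; the pin then stands over the notch and drops in when let go.
- plunger (a joint): how far (m) the plunger is pulled up: 0 = pin fully down in a notch 12 mm deep, 0.012 = pin resting on the strip, 0.016 = end stop. The pin is free of a notch only above 0.012 to 0.013. A spring pulls it down, 5 N at 0, 9 N at 0.016. It sits on the guard and moves along with it.
- knob (a point): centre of the plunger's black upright cylindrical knob, 38 mm diameter, 30 mm tall, on the guard's centre line 26 mm from its +y edge (station x 0, y -30 mm when shut). Seated, this centre is 171 mm above the bench and the knob's underside 14 mm above the guard (4 mm above a 28 mm wide boss). Axes as the station's.
- valve_top (a point): centre of the top of the valve's white round cap, 44 mm diameter, at station x 0, y -108 mm, 120 mm above the bench before pressing (14 mm under the shut guard). The valve is a clear block 52 x 56 mm with a neck and this cap, 84 mm tall, guided: it only moves straight down. Axes as the station's.
- valve (a joint): how far the valve has been pressed down, in m: 0 = standing proud, 0.014 = home on its stop. The resistance peaks at about 14 N at 0.001 to 0.003, then fades to nothing; past about 0.008 the valve snaps down by itself to 0.014, away from what presses it (the force falls to nothing), and stays there. Let go before that, it comes back up.
- coil: black solenoid coil, about 50 x 85 x 68 mm, standing loose on the station's base plate to its +x side; origin at the centre of its underside. Bystander.
- model0: loose acrylic valve model, 90 mm tall, about 80 x 45 mm, in the steel tray (300 x 240 x 35 mm) to the robot's right; origin at the centre of its underside. Bystander.
- model1: like model0, 102 mm tall, in the tray. Bystander.
- model2: like model0, 114 mm tall, in the tray. Bystander.
- model3: like model0, 120 mm tall, standing on the bench to the robot's left. Bystander.
- screwdriver: screwdriver 190 mm long lying on the bench to the left along its own x; origin at the middle of its underside. Bystander.
- wrench: wrench 180 mm long lying on the bench to the right, near the robot; origin at the middle of its underside. Bystander.

How it is judged (in metres and radians):
On the way, in this order (a step that is already met when the one before it is completed fails the run):
1. the plunger is pulled up and the guard has left its shut position (value of joint plunger above 0.011 m and value of joint guard above 0.012 m), for 0.1 s.
2. the guard is open and the plunger has dropped into the second notch (value of joint guard above 0.075 m and value of joint plunger below 0.004 m), for 0.2 s.
3. the valve has clicked home (value of joint valve above 0.012 m), for 0.2 s.
At the end, for the whole second after the job is handed in: The guard stands open (travel over 75 mm), locked there by the plunger down in the second notch (within 4 mm of fully down), the valve is pressed home (over 12 mm down), and the robot has let go (all of step 2 and value of joint valve above 0.012 m and velocity of joint guard between -0.01 and 0.01 m/s); the robot touches nothing.
It fails at once if the valve is pushed with more than 60 N (contact force between valve and the fingers above 60 N or contact force between valve and the arm above 60 N).
It fails at once if another thing on the bench is displaced by more than 30 mm (distance of any of coil, model0, model1, model2, model3, screwdriver, wrench from where it was at the start of the episode above 0.03 m).
It also fails if it takes over 56 s, if anything falls off the work surface, if the arm or the gripper's body presses on something with over 40 N, if the wrist force passes 120 N, or if a joint passes its speed limit or range.

## Working session

There is one attempt and no reset: what is moved stays moved. The work goes in short steps, Python scripts to look and compute and a tool call to move; the robot and the scene stay as the last step left them, time stands still between calls to the robot, and variables do not carry over. Pictures are saved under pics/ and viewed, about 8 in all and at most 12, crops included, and the job is handed in when it is done.

Besides the shell and the picture viewer there is one more tool, called in YAML: its name, and indented under it one key for each argument. drive_tool: Moves the arm, as the interface text tells. Its arguments: {"type":"object","properties":{"plan":{"type":"array","items":{"type":"array","items":{"type":"array","items":{"type":"number"}}}},"gripper":{"type":"number"},"force":{"type":"number"}},"required":["plan"]}

```bash
mkdir -p pics; python3 - <<'E'
from bench import env
import cv2,numpy as np
np.set_printoptions(precision=4,suppress=True)
for n in("side","top"):
    im=env.read_camera(n);cv2.imwrite(f"pics/{n}0.png",im);m=env.camera_model(n);print(n,m)
print(env.get_state())
E
```

```text
side {'camera_matrix': array([[581.3674,   0.    , 316.9464],
       [  0.    , 581.3674, 242.0115],
       [  0.    ,   0.    ,   1.    ]]), 'world_from_camera': array([[  -0.9052,    0.2428,   -0.3489,  -98.9784],
       [  -0.4248,   -0.5456,    0.7224, 1208.8702],
       [  -0.0149,    0.8021,    0.597 , 1181.6993],
       [   0.    ,    0.    ,    0.    ,    1.    ]])}
top {'camera_matrix': array([[438.3497,   0.    , 320.7048],
       [  0.    , 438.3497, 239.7045],
       [  0.    ,   0.    ,   1.    ]]), 'world_from_camera': array([[  -0.0037,    0.991 ,   -0.1336,  366.62  ],
       [  -1.    ,   -0.0032,    0.0041,  -32.6198],
       [   0.0036,    0.1336,    0.991 , 1196.452 ],
       [   0.    ,    0.    ,    0.    ,    1.    ]])}
{'t': 0.1, 'qpos': array([-1.3704,  0.1311,  1.4892, -0.    ,  1.523 , -0.0854]), 'joint_vel': array([-0.0012, -0.0005, -0.0025,  0.001 , -0.0015, -0.0014]), 'effort': array([  0.0011, -57.0951, -50.1941,  -0.0002,   0.0081,  -0.    ]), 'position': array([ 169.0697, -575.1105,  202.2474]), 'tcp_rot': array([-0.0005,  0.8006, -0.5992, -0.0006]), 'wrist_force': array([0.2449, 0.4898, 0.2017]), 'moment': array([-0.0422,  0.0205,  0.0086]), 'opening': 1.0014402734731618}
```

View pics/side0.png

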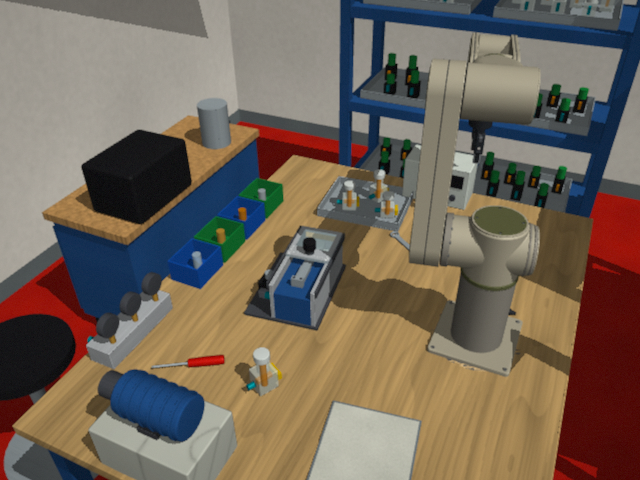

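View pics/top0.png

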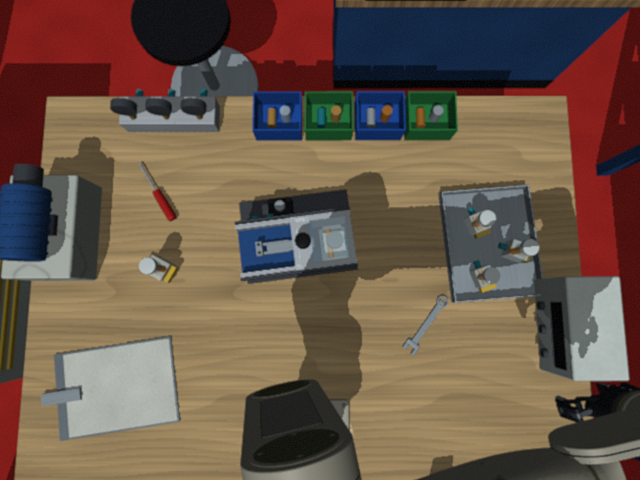

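The side view shows the station at about (300,280) with the black knob at (309,245). The top view shows the knob near (303,240), the cap near (333,240), the coil at (280,206), and the station's +y pointing left and slightly down.

```bash
cat >h.py <<'E'
import numpy as np,cv2
from bench import env
np.set_printoptions(precision=2,suppress=True)
def ray(n,u,v):
    m=env.camera_model(n);K=m["camera_matrix"];T=m["world_from_camera"]
    d=np.linalg.inv(K)@[u,v,1];d=T[:3,:3]@(d*[1,-1,-1]);return T[:3,3],d
def plane(n,u,v,z):
    o,d=ray(n,u,v);return o+d*(z-o[2])/d[2]
def proj(n,p):
    m=env.camera_model(n);T=np.linalg.inv(m["world_from_camera"]);q=(T@[*p,1])[:3]*[1,-1,-1];q=m["camera_matrix"]@q;return q[:2]/q[2]
def tri(u1,u2):
    A=[];b=[]
    for n,u in(("side",u1),("top",u2)):
        o,d=ray(n,*u);d/=np.linalg.norm(d);P=np.eye(3)-np.outer(d,d);A.append(P);b.append(P@o)
    return np.linalg.lstsq(np.vstack(A),np.hstack(b),rcond=None)[0]
def blob(im,lo,hi,roi,k=1):
    x0,y0,x1,y1=roi;m=cv2.inRange(cv2.cvtColor(im[y0:y1,x0:x1],cv2.COLOR_BGR2HSV),lo,hi)
    n,l,s,c=cv2.connectedComponentsWithStats(m);o=[]
    for i in sorted(range(1,n),key=lambda i:-s[i,4])[:k]:o.append((c[i]+[x0,y0],s[i,:]+[x0,y0,0,0,0]))
    return o
E
python3 - <<'E'
from h import *
s=cv2.imread("pics/side0.png");t=cv2.imread("pics/top0.png")
a=cv2.resize(s[215:335,235:355],(400,400),interpolation=cv2.INTER_CUBIC);b=cv2.resize(t[175:295,230:370],(467,400),interpolation=cv2.INTER_CUBIC)
cv2.imwrite("pics/c.png",cv2.resize(np.hstack([a,b]),None,fx=.9,fy=.9))
ks=blob(s,(0,0,0),(180,255,50),(295,230,325,260),2);kt=blob(t,(0,0,0),(180,255,50),(290,228,316,254),2)
print(ks,kt);print(tri(ks[0][0],kt[0][0]),plane("top",*kt[0][0],180),plane("side",*ks[0][0],171))
bl=cv2.inRange(cv2.cvtColor(t[210:290,230:300],cv2.COLOR_BGR2HSV),(100,120,40),(130,255,255))
c,_=cv2.findContours(bl,0,2);c=max(c,key=cv2.contourArea);
P=[plane("top",x+230,y+210,106)[:2] for x,y in c[:,0]]
print("blue rect",cv2.minAreaRect(np.float32(P)))
E
```

```text
[(array([308.65, 245.15]), array([303, 238,  12,  16, 162])), (array([297.5, 230.5]), array([297, 230,   2,   2,   2]))] [(array([302.63, 239.95]), array([296, 233,  14,  15, 174]))]
[506.45   6.59 168.97] [503.19   5.5  180.  ] [507.13   9.36 171.  ]
blue rect ((493.5469665527344, 100.21485900878906), (102.55512237548828, 128.93910217285156), 7.316626071929932)
```

View pics/c.png

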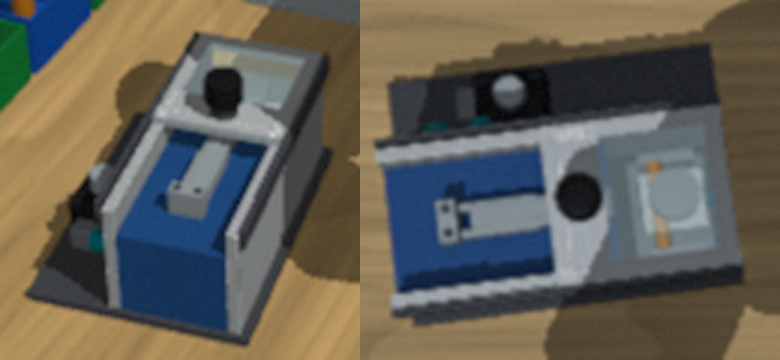

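The zoom confirms a yaw of about 7.3° and the knob at about (505.5, 7). Now I move above the knob with the jaws along station y.

drive_tool:
  plan:
    - [[0, 0, -0.05, 0, 0, 9.1], [-0.0382, -0.0291, 0, 0, 0, 0], [-0.0382, -0.0291, 0, 0, 0, 0], [-0.0382, -0.0291, 0, 0, 0, 0], [-0.0382, -0.0291, 0, 0, 0, 0], [-0.0382, -0.0291, 0, 0, 0, 0], [-0.0382, -0.0291, 0, 0, 0, 0], [-0.0382, -0.0291, 0, 0, 0, 0], [-0.0382, -0.0291, 0, 0, 0, 0], [-0.0382, -0.0291, 0, 0, 0, 0], [-0.0382, -0.0291, 0, 0, 0, 0], [-0.0382, -0.0291, 0, 0, 0, 0], [-0.0382, -0.0291, 0, 0, 0, 0], [-0.0382, -0.0291, 0, 0, 0, 0], [-0.0382, -0.0291, 0, 0, 0, 0], [0, 0, 0, 0, 0, 0], [0, 0, 0, 0, 0, 0]]
  gripper: 1

```text
t: 2.22
position: [505.2, 6.4, 252.7]
tcp_rot: [0.0, 0.751, -0.661, -0.0]
wrist_force: [-0.6, 0.7, 0.8]
opening: 0.998
```

drive_tool:
  plan:
    - [[0, 0, 0.03, 0, 0, 0], [0, 0, 0.03, 0, 0, 0], [0, 0, 0.025, 0, 0, 0], [0, 0, 0.021, 0, 0, 0], [0, 0, 0, 0, 0, 0], [0, 0, 0, 0, 0, 0]]

```text
t: 2.98
position: [505.9, 5.7, 148.3]
tcp_rot: [-0.0, 0.75, -0.661, 0.001]
wrist_force: [0.8, 0.3, 0.5]
opening: 0.998
```

```bash
python3 - <<'E'
from h import *
s=env.read_camera("side");t=env.read_camera("top")
cv2.imwrite("pics/d.png",np.hstack([cv2.resize(s[195:335,235:375],(400,400),interpolation=2),cv2.resize(t[175:315,230:370],(400,400),interpolation=2)]))
E
```

```text
(no output)
```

View pics/d.png

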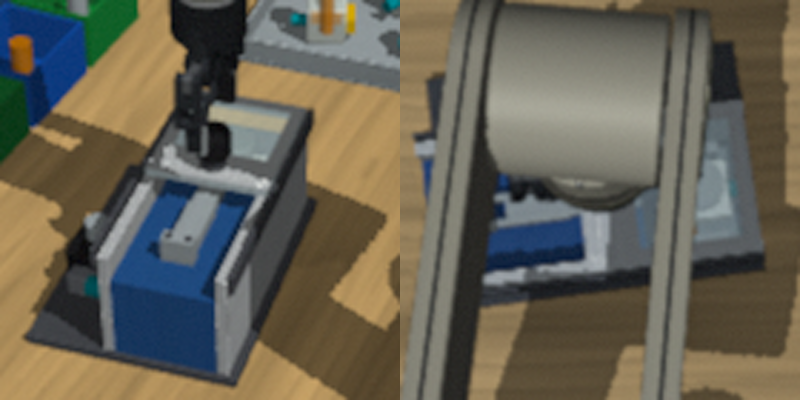

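The jaws straddle the knob. The near finger looks slightly left of it, so I check the projections.

```bash
python3 - <<'E'
from h import *
f=lambda p:(proj("side",p)-[235,195])*400/140
u=np.array([-.127,.992]);c=np.array([505.5,6.5])
print("knob",f([*c,171]),"finger tip",f([*(c+u*50),161]),f([*(c+u*50),200]),"other",f([*(c-u*50),161]))
E
```

```text
knob [213.09 142.14] finger tip [197.42 179.15] [196.3  147.86] other [228.51 122.15]
```

```bash
python3 - <<'E'
from h import *
s=env.read_camera("side")
c=cv2.resize(s[200:265,280:345],(585,585),interpolation=cv2.INTER_CUBIC)
c=cv2.convertScaleAbs(c,alpha=1.6,beta=15)
cv2.imwrite("pics/e.png",c)
E
```

```text
(no output)
```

View pics/e.png

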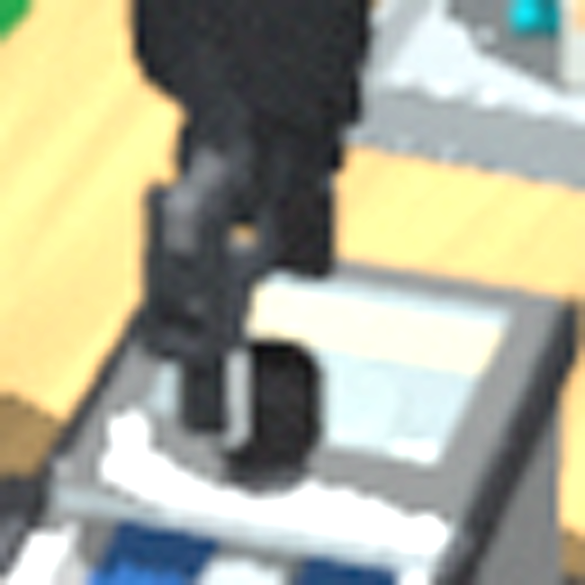

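The fingers straddle the knob along y, but their tips look higher than expected. I close gently and check the opening, the force and the picture.

drive_tool:
  plan:
    - [[0, 0, 0, 0, 0, 0], [0, 0, 0, 0, 0, 0], [0, 0, 0, 0, 0, 0], [0, 0, 0, 0, 0, 0], [0, 0, 0, 0, 0, 0], [0, 0, 0, 0, 0, 0], [0, 0, 0, 0, 0, 0], [0, 0, 0, 0, 0, 0]]
  gripper: 0.3
  force: 20

```text
t: 4.12
position: [505.7, 6.5, 147.5]
tcp_rot: [-0.0, 0.751, -0.661, 0.0]
wrist_force: [-1.3, -0.1, 4.7]
opening: 0.434
```

```bash
python3 - <<'E'
from h import *
s=env.read_camera("side")
c=cv2.resize(s[200:265,280:345],(585,585),interpolation=cv2.INTER_CUBIC)
c=cv2.convertScaleAbs(c,alpha=1.6,beta=15)
cv2.imwrite("pics/f.png",c)
E
```

```text
(no output)
```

View pics/f.png

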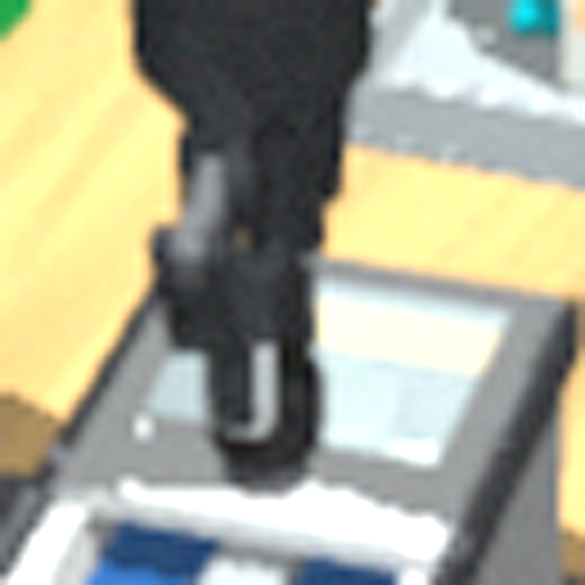

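It is centred on the knob (opening 0.434, about 37 mm, no side force). I firm up the grip and lift 14.5 mm.

drive_tool:
  plan:
    - [[0, 0, 0, 0, 0, 0], [0, 0, 0, 0, 0, 0], [0, 0, 0, 0, 0, 0], [0, 0, -0.004, 0, 0, 0], [0, 0, -0.004, 0, 0, 0], [0, 0, -0.004, 0, 0, 0], [0, 0, -0.0025, 0, 0, 0], [0, 0, 0, 0, 0, 0], [0, 0, 0, 0, 0, 0]]
  gripper: 0.3
  force: 80

```text
t: 5.3
position: [505.4, 6.4, 161.4]
tcp_rot: [0.0, 0.751, -0.661, -0.0]
wrist_force: [4.9, -0.4, -9.4]
opening: 0.399
```

The downward force of 9.4 N matches the spring at about 15 mm. Now I slide along station +y (tool −x).

drive_tool:
  plan:
    - [[-0.004, 0, 0, 0, 0, 0], [-0.008, 0, 0, 0, 0, 0], [-0.01, 0, 0, 0, 0, 0], [-0.01, 0, 0, 0, 0, 0], [-0.01, 0, 0, 0, 0, 0], [-0.01, 0, 0, 0, 0, 0], [-0.01, 0, 0, 0, 0, 0], [-0.01, 0, 0, 0, 0, 0], [-0.006, 0, 0, 0, 0, 0], [0, 0, 0, 0, 0, 0], [0, 0, 0, 0, 0, 0]]

```text
t: 6.68
position: [495.5, 84.1, 161.6]
tcp_rot: [-0.0, 0.751, -0.661, -0.0]
wrist_force: [3.2, 2.3, -8.1]
opening: 0.402
```

drive_tool:
  plan:
    - [[-0.003, 0, 0, 0, 0, 0], [-0.003, 0, 0, 0, 0, 0], [-0.003, 0, 0, 0, 0, 0], [0, 0, 0, 0, 0, 0]]

```text
t: 7.18
position: [494.4, 93.0, 161.6]
tcp_rot: [0.0, 0.751, -0.661, -0.0]
wrist_force: [1.8, -0.3, -8.9]
opening: 0.401
```

drive_tool:
  plan:
    - [[-0.002, 0, 0, 0, 0, 0], [-0.002, 0, 0, 0, 0, 0], [-0.002, 0, 0, 0, 0, 0], [0, 0, 0, 0, 0, 0]]

```text
t: 7.68
position: [493.6, 99.0, 161.6]
tcp_rot: [-0.0, 0.751, -0.661, -0.0]
wrist_force: [2.1, -0.9, -8.1]
opening: 0.401
```

drive_tool:
  plan:
    - [[-0.002, 0, 0, 0, 0, 0], [-0.002, 0, 0, 0, 0, 0], [0, 0, 0, 0, 0, 0]]

```text
t: 8.05
position: [493.2, 102.9, 161.6]
tcp_rot: [-0.0, 0.751, -0.661, -0.0]
wrist_force: [1.3, -0.4, -8.6]
opening: 0.398
```

drive_tool:
  plan:
    - [[-0.002, 0, 0, 0, 0, 0], [-0.002, 0, 0, 0, 0, 0], [0, 0, 0, 0, 0, 0]]

```text
t: 8.43
position: [493.0, 104.0, 161.7]
tcp_rot: [0.002, 0.75, -0.661, 0.002]
wrist_force: [3.0, -13.5, -8.8]
opening: 0.402
```

The guard met the stop (13.5 N at about 98 mm travel). I ease back, lower the knob and read the force.

drive_tool:
  plan:
    - [[0.002, 0, 0, 0, 0, 0], [0, 0, 0, 0, 0, 0], [0, 0, 0.004, 0, 0, 0], [0, 0, 0.004, 0, 0, 0], [0, 0, 0.004, 0, 0, 0], [0, 0, 0.002, 0, 0, 0], [0, 0, 0, 0, 0, 0], [0, 0, 0, 0, 0, 0]]

```text
t: 9.43
position: [493.3, 103.4, 148.5]
tcp_rot: [0.001, 0.75, -0.661, 0.001]
wrist_force: [-1.1, -7.6, -2.7]
opening: 0.4
```

The pin dropped in. I open, retreat upward, and take a look.

drive_tool:
  plan:
    - [[0, 0, 0, 0, 0, 0], [0, 0, 0, 0, 0, 0], [0, 0, 0, 0, 0, 0], [0, 0, 0, 0, 0, 0], [0, 0, 0, 0, 0, 0], [0, 0, -0.02, 0, 0, 0], [0, 0, -0.04, 0, 0, 0], [0, 0, -0.05, 0, 0, 0], [0, -0.02, -0.03, 0, 0, 0], [0, 0, 0, 0, 0, 0]]
  gripper: 1

```text
t: 10.68
position: [515.0, 107.4, 290.8]
tcp_rot: [-0.002, 0.751, -0.661, 0.002]
wrist_force: [0.4, -0.1, -0.7]
opening: 0.997
```

```bash
python3 - <<'E'
from h import *
s=env.read_camera("side");t=env.read_camera("top")
cv2.imwrite("pics/g.png",np.hstack([cv2.resize(s[205:335,235:365],(400,400),interpolation=2),cv2.resize(t[175:305,230:360],(400,400),interpolation=2)]))
u=np.array([-.127,.992]);v=np.array([.992,.127]);k=np.array([505.5,6.5])
for x in(-15,15):
  print("valve exp side",proj("side",[*(k-78*u+v*x),120]),"top",proj("top",[*(k-78*u+v*x),120]))
print("knob seated exp",proj("side",[*(k+98*u),171]),"raised 12",proj("side",[*(k+98*u),183]))
print(blob(s,(0,0,0),(180,255,50),(285,235,325,290),2))
print(blob(s,(0,0,110),(180,60,255),(300,220,345,265),3),env.get_state()["wrist_force"])
E
```

```text
valve exp side [322.74 244.24] top [335.16 244.14]
valve exp side [313.37 242.55] top [333.53 232.25]
knob seated exp [298.39 265.14] raised 12 [298.24 261.75]
[(array([297.75, 265.47]), array([292, 258,  13,  17, 178])), (array([291.77, 241.23]), array([285, 235,  12,  17,  30]))]
[(array([313.34, 256.2 ]), array([300, 248,  29,  17, 286])), (array([318.52, 246.76]), array([313, 245,  10,   4,  21])), (array([326.22, 249.44]), array([324, 249,   5,   2,   9]))] [-0.53  0.91  0.46]
```

View pics/g.png

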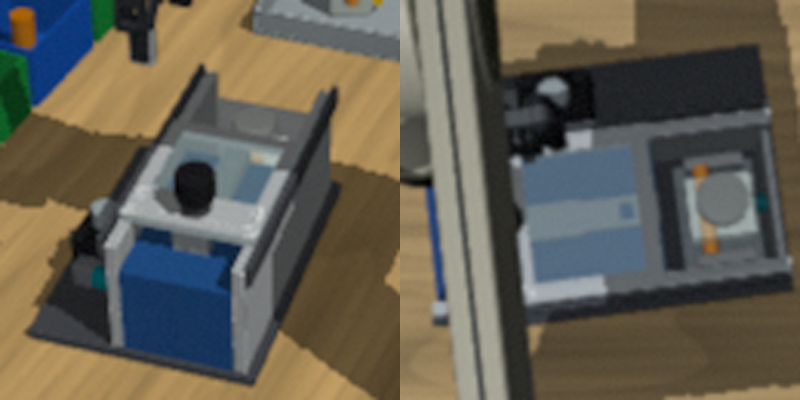

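The knob is seated (row 265.5, expected 265.1). The guard is open and the cap lies exposed, at about (335.6,240) in the top view and (318,244) in the side view. That gives a cap near (513.5,-72). I shut the gripper and go above it.

drive_tool:
  plan:
    - [[0.0297, 0.00405, 0, 0, 0, 0], [0.0297, 0.00405, 0, 0, 0, 0], [0.0297, 0.00405, 0, 0, 0, 0], [0.0297, 0.00405, 0, 0, 0, 0], [0.0297, 0.00405, 0, 0, 0, 0], [0.0297, 0.00405, 0, 0, 0, 0], [0, 0, 0.04, 0, 0, 0], [0, 0, 0.04, 0, 0, 0], [0, 0, 0.04, 0, 0, 0], [0, 0, 0.035, 0, 0, 0], [0, 0, 0, 0, 0, 0], [0, 0, 0, 0, 0, 0]]
  gripper: 0
  force: 40

```text
t: 12.28
position: [511.3, -72.6, 133.3]
tcp_rot: [-0.0, 0.751, -0.661, -0.0]
wrist_force: [0.3, 0.0, 0.2]
opening: 0.001
```

```bash
python3 - <<'E'
from h import *
s=env.read_camera("side")
c=cv2.resize(s[190:280,275:365],(585,585),interpolation=cv2.INTER_CUBIC)
cv2.imwrite("pics/i.png",cv2.convertScaleAbs(c,alpha=1.6,beta=15))
u=np.array([-.127,.992]);print([(proj("side",p)-[275,190])*6.5 for p in([513.5,-72,135],[513.5,-72,120])])
E
```

```text
[array([284.07, 321.  ]), array([284.49, 346.73])]
```

View pics/i.png

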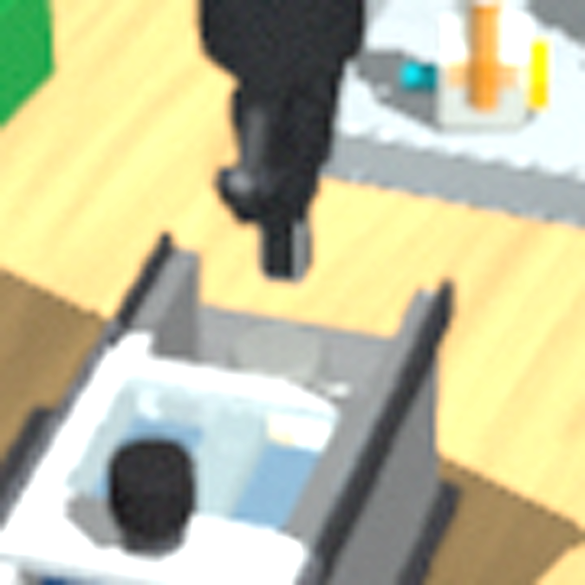

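The cap sits at (280,352) as predicted. The fingertip ends at row 280, about 20 mm higher than the reported TCP implies. I therefore descend by feel and use the wrist force as the contact signal.

drive_tool:
  plan:
    - [[0, 0, 0.003, 0, 0, 0], [0, 0, 0.003, 0, 0, 0], [0, 0, 0.003, 0, 0, 0], [0, 0, 0.002, 0, 0, 0], [0, 0, 0, 0, 0, 0]]

```text
t: 12.95
position: [511.2, -72.6, 121.4]
tcp_rot: [0.0, 0.751, -0.661, -0.0]
wrist_force: [0.1, -0.5, 0.1]
opening: -0.005
```

drive_tool:
  plan:
    - [[0, 0, 0.001, 0, 0, 0], [0, 0, 0.001, 0, 0, 0], [0, 0, 0, 0, 0, 0]]

```text
t: 13.32
position: [511.3, -72.7, 119.6]
tcp_rot: [0.0, 0.751, -0.661, -0.0]
wrist_force: [0.8, -0.1, -0.3]
opening: -0.005
```

drive_tool:
  plan:
    - [[0, 0, 0.001, 0, 0, 0], [0, 0, 0.001, 0, 0, 0], [0, 0, 0, 0, 0, 0]]

```text
t: 13.7
position: [511.2, -72.6, 117.6]
tcp_rot: [0.0, 0.751, -0.661, -0.0]
wrist_force: [0.6, 0.4, 0.1]
opening: -0.002
```

No contact at the nominal height, which agrees with the picture. I continue carefully.

drive_tool:
  plan:
    - [[0, 0, 0.0015, 0, 0, 0], [0, 0, 0.0015, 0, 0, 0], [0, 0, 0, 0, 0, 0]]

```text
t: 14.08
position: [511.2, -72.7, 114.5]
tcp_rot: [0.0, 0.751, -0.661, -0.0]
wrist_force: [-0.3, 0.3, 1.0]
opening: 0.002
```

drive_tool:
  plan:
    - [[0, 0, 0.0015, 0, 0, 0], [0, 0, 0.0015, 0, 0, 0], [0, 0, 0, 0, 0, 0]]

```text
t: 14.45
position: [511.2, -72.6, 111.5]
tcp_rot: [0.0, 0.751, -0.661, -0.0]
wrist_force: [-0.2, -0.1, 0.6]
opening: -0.003
```

drive_tool:
  plan:
    - [[0, 0, 0.0015, 0, 0, 0], [0, 0, 0.0015, 0, 0, 0], [0, 0, 0, 0, 0, 0]]

```text
t: 14.82
position: [511.2, -72.6, 108.5]
tcp_rot: [0.0, 0.751, -0.661, -0.0]
wrist_force: [0.3, 1.0, -0.3]
opening: -0.002
```

```bash
python3 - <<'E'
from h import *
s=env.read_camera("side")
c=cv2.resize(s[190:280,275:365],(585,585),interpolation=cv2.INTER_CUBIC)
cv2.imwrite("pics/j.png",cv2.convertScaleAbs(c,alpha=1.6,beta=15))
E
```

```text
(no output)
```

View pics/j.png

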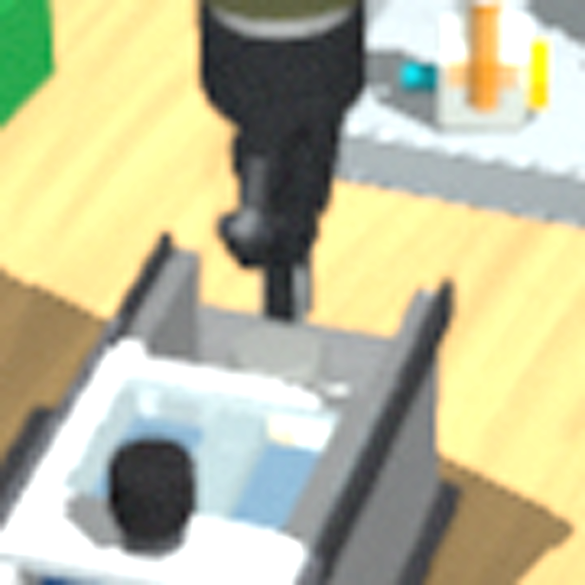

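The tip is at (285,320), still above the cap at (280,352). I continue by feel.

drive_tool:
  plan:
    - [[0, 0, 0.0015, 0, 0, 0], [0, 0, 0.0015, 0, 0, 0], [0, 0, 0, 0, 0, 0]]

```text
t: 15.25
position: [511.2, -72.6, 105.5]
tcp_rot: [0.0, 0.751, -0.661, -0.0]
wrist_force: [-0.5, 1.0, 0.5]
opening: -0.006
```

drive_tool:
  plan:
    - [[0, 0, 0.0015, 0, 0, 0], [0, 0, 0.0015, 0, 0, 0], [0, 0, 0, 0, 0, 0]]

```text
t: 15.62
position: [511.2, -72.6, 102.5]
tcp_rot: [0.0, 0.751, -0.661, -0.0]
wrist_force: [0.4, -1.1, 0.0]
opening: 0.001
```

drive_tool:
  plan:
    - [[0, 0, 0.001, 0, 0, 0], [0, 0, 0.001, 0, 0, 0], [0, 0, 0, 0, 0, 0]]

```text
t: 16.0
position: [511.3, -72.7, 100.6]
tcp_rot: [0.0, 0.751, -0.661, -0.0]
wrist_force: [-0.1, -0.6, -0.7]
opening: -0.002
```

drive_tool:
  plan:
    - [[0, 0, 0.001, 0, 0, 0], [0, 0, 0.001, 0, 0, 0], [0, 0, 0, 0, 0, 0]]

```text
t: 16.38
position: [511.2, -72.7, 98.6]
tcp_rot: [0.0, 0.751, -0.661, -0.0]
wrist_force: [0.0, -0.5, -0.6]
opening: -0.002
```

drive_tool:
  plan:
    - [[0, 0, 0.001, 0, 0, 0], [0, 0, 0.001, 0, 0, 0], [0, 0, 0, 0, 0, 0]]

```text
t: 16.75
position: [511.2, -72.7, 96.6]
tcp_rot: [0.0, 0.751, -0.661, -0.0]
wrist_force: [0.5, -1.3, -0.3]
opening: 0.006
```

drive_tool:
  plan:
    - [[0, 0, 0.001, 0, 0, 0], [0, 0, 0.001, 0, 0, 0], [0, 0, 0, 0, 0, 0]]

```text
t: 17.12
position: [511.3, -72.7, 94.6]
tcp_rot: [0.0, 0.751, -0.661, -0.0]
wrist_force: [-0.8, -0.8, -0.2]
opening: 0.0
```

```bash
python3 - <<'E'
from h import *
s=env.read_camera("side");t=env.read_camera("top")
a=cv2.resize(s[215:275,290:350],(400,400),interpolation=cv2.INTER_CUBIC);b=cv2.resize(t[200:280,290:370],(400,400),interpolation=cv2.INTER_CUBIC)
cv2.imwrite("pics/k.png",cv2.convertScaleAbs(np.hstack([a,b]),alpha=1.6,beta=15))
E
```

```text
(no output)
```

View pics/k.png

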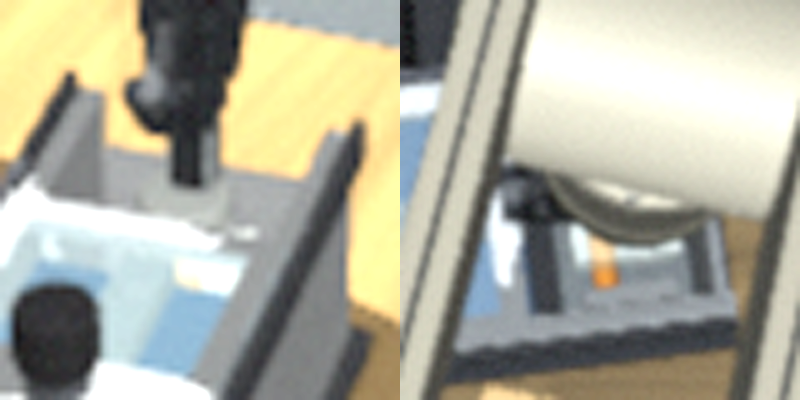

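The tip at (192,185) is about to meet the cap centre at about (187,194), roughly 5 mm to go.

drive_tool:
  plan:
    - [[0, 0, 0.001, 0, 0, 0], [0, 0, 0.001, 0, 0, 0], [0, 0, 0, 0, 0, 0]]

```text
t: 17.6
position: [511.2, -72.6, 92.5]
tcp_rot: [0.0, 0.751, -0.661, -0.0]
wrist_force: [0.3, 0.1, -0.5]
opening: 0.001
```

drive_tool:
  plan:
    - [[0, 0, 0.001, 0, 0, 0], [0, 0, 0.001, 0, 0, 0], [0, 0, 0, 0, 0, 0]]

```text
t: 17.98
position: [511.5, -72.7, 91.9]
tcp_rot: [-0.0, 0.751, -0.661, 0.0]
wrist_force: [-5.0, -0.3, 9.4]
opening: -0.002
```

drive_tool:
  plan:
    - [[0, 0, 0.001, 0, 0, 0], [0, 0, 0.001, 0, 0, 0], [0, 0, 0, 0, 0, 0]]

```text
t: 18.35
position: [511.5, -72.7, 90.2]
tcp_rot: [-0.0, 0.751, -0.661, 0.0]
wrist_force: [-6.5, 1.6, 12.7]
opening: 0.004
```

Contact was at about TCP z 92.3, and the force is near the 14 N peak. I continue in small steps until it falls away.

drive_tool:
  plan:
    - [[0, 0, 0.001, 0, 0, 0], [0, 0, 0.001, 0, 0, 0], [0, 0, 0, 0, 0, 0]]

```text
t: 18.73
position: [511.4, -72.7, 87.7]
tcp_rot: [-0.0, 0.751, -0.661, 0.0]
wrist_force: [-4.5, 1.6, 8.4]
opening: 0.002
```

drive_tool:
  plan:
    - [[0, 0, 0.001, 0, 0, 0], [0, 0, 0.001, 0, 0, 0], [0, 0, 0, 0, 0, 0]]

```text
t: 19.1
position: [511.4, -72.7, 84.6]
tcp_rot: [-0.0, 0.751, -0.661, 0.0]
wrist_force: [0.4, -0.3, 0.4]
opening: 0.001
```

drive_tool:
  plan:
    - [[0, 0, 0.001, 0, 0, 0], [0, 0, 0.001, 0, 0, 0], [0, 0, 0, 0, 0, 0], [0, 0, 0, 0, 0, 0]]

```text
t: 19.6
position: [511.3, -72.7, 82.7]
tcp_rot: [0.0, 0.751, -0.661, -0.0]
wrist_force: [-0.1, -0.4, 0.5]
opening: -0.005
```

The force is zero at 9.6 mm past contact, so the valve has snapped home. I retreat straight up and check.

drive_tool:
  plan:
    - [[0, 0, -0.01, 0, 0, 0], [0, 0, -0.03, 0, 0, 0], [0, 0, -0.04, 0, 0, 0], [0, 0, -0.04, 0, 0, 0], [0, 0, -0.04, 0, 0, 0], [0.03, 0.03, -0.03, 0, 0, 0], [0.03, 0.04, 0, 0, 0, 0], [0.03, 0.04, 0, 0, 0, 0], [0, 0, 0, 0, 0, 0], [0, 0, 0, 0, 0, 0]]

```text
t: 20.85
position: [413.9, -175.9, 273.4]
tcp_rot: [-0.0, 0.75, -0.661, 0.001]
wrist_force: [0.6, -0.3, 0.1]
opening: 0.004
```

```bash
python3 - <<'E'
from h import *
s=env.read_camera("side");t=env.read_camera("top")
g=cv2.imread("pics/g.png")[:,:400]
cv2.imwrite("pics/l.png",np.hstack([g,cv2.resize(s[205:335,235:365],(400,400),interpolation=2)]))
print(blob(s,(0,0,0),(180,255,50),(285,250,312,285),1))
s0=cv2.imread("pics/side0.png");t0=cv2.imread("pics/top0.png")
for n,a,b in(("s",s0,s),("t",t0,t)):
    m=(cv2.absdiff(a,b).max(2)>40).astype(np.uint8);k,l,st,c=cv2.connectedComponentsWithStats(m);print(n,[list(x) for x in st[1:] if x[4]>25])
print(proj("side",[512.5,-71.5,120]),proj("side",[512.5,-71.5,106]))
E
```

```text
[(array([297.7 , 265.44]), array([292, 258,  13,  17, 176]))]
s [[np.int32(337), np.int32(34), np.int32(106), np.int32(148), np.int32(5806)], [np.int32(485), np.int32(34), np.int32(33), np.int32(25), np.int32(160)], [np.int32(462), np.int32(37), np.int32(10), np.int32(67), np.int32(113)], [np.int32(454), np.int32(65), np.int32(10), np.int32(12), np.int32(107)], [np.int32(406), np.int32(69), np.int32(198), np.int32(115), np.int32(8399)], [np.int32(403), np.int32(154), np.int32(125), np.int32(148), np.int32(5676)], [np.int32(527), np.int32(164), np.int32(23), np.int32(26), np.int32(318)], [np.int32(419), np.int32(169), np.int32(33), np.int32(18), np.int32(412)], [np.int32(481), np.int32(170), np.int32(18), np.int32(26), np.int32(201)], [np.int32(510), np.int32(171), np.int32(16), np.int32(31), np.int32(301)], [np.int32(332), np.int32(181), np.int32(49), np.int32(39), np.int32(476)], [np.int32(337), np.int32(184), np.int32(9), np.int32(16), np.int32(60)], [np.int32(383), np.int32(187), np.int32(12), np.int32(11), np.int32(76)], [np.int32(432), np.int32(186), np.int32(7), np.int32(12), n
[... 2478 characters left out ...]
int32(492), np.int32(262), np.int32(7), np.int32(6), np.int32(26)], [np.int32(565), np.int32(277), np.int32(47), np.int32(81), np.int32(2111)], [np.int32(253), np.int32(278), np.int32(53), np.int32(92), np.int32(3220)], [np.int32(515), np.int32(295), np.int32(20), np.int32(23), np.int32(236)], [np.int32(358), np.int32(340), np.int32(16), np.int32(39), np.int32(338)], [np.int32(415), np.int32(383), np.int32(225), np.int32(97), np.int32(7096)], [np.int32(623), np.int32(394), np.int32(15), np.int32(16), np.int32(29)], [np.int32(258), np.int32(448), np.int32(13), np.int32(16), np.int32(95)], [np.int32(256), np.int32(472), np.int32(21), np.int32(8), np.int32(118)]]
[318.99 243.51] [319.05 247.17]
```

View pics/l.png

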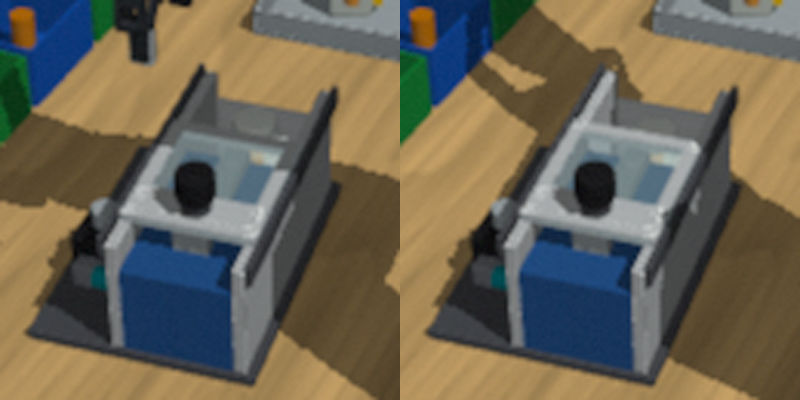

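The right half (after pressing) shows the cap top sunk from about row 120 to 131 (about 3.6 px, or 14 mm). The knob is seated, the guard open and the coil unmoved. I hand in.

```bash
python3 -c "
from bench import env
env.job_done();print(env.get_state()['t'])"
```

```text
the job is handed in; nothing more can be done
the job is handed in; nothing more can be done
```

The guard is open and locked in the second notch, and the valve is pressed home. I handed the job in at about 21 s of the 56 s allowed; no verdict is reported.

- **Guard:** I lifted the knob about 14 mm, with about 9 N pulling down on the tool, which fits the spring. I slid the guard to its stop at about 98 mm travel and lowered the knob. In the last picture the knob stood at row 265.4, where 265.1 is expected seated, so the pin looks to be down in the notch.
- **Valve:** I pressed the cap in small steps with the fingers shut. The highest reading was 12.7 N upward, with 6.5 N sideways. It fell to zero within 8 mm of contact; I went 2 mm further and then backed off. The last picture shows the cap clearly lower, by about what 14 mm should look like, judged by eye with the guard edge partly in front of it.
- **Letting go:** the gripper ended well clear, with wrist force near zero.
- **Other things on the bench:** the coil looks unmoved in the last picture. The before-and-after image comparison was muddied by moving shadows and the arm. I did not check the models, screwdriver or wrench one by one, but the arm never went near the bench with them.

One reading disagreed: the fingertips sat 20 to 30 mm higher than the reported TCP position implied, so contact with the cap came at TCP height 92 mm instead of 120 mm. I saw this in the pictures and found the cap by feel.

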